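# Warm the taco shells

## Robot

A 7-joint arm with a two-finger parallel gripper is mounted at the origin on a cart in front of the work surface, level with it; the furniture and walls round the work are solid. World frame = base frame: x ahead of the robot, y to its left, z up, the work surface at z = 0. Lengths are in m, angles in rad, forces in N, time in s.
With the tool pointing down it reaches from about 0.425 to 1.025 m from the base axis. Payload 3.6 kg.
Tool frame: the origin (TCP) lies at the very end of the fingers, on their centre line; the grasp point (between the pads) lies 19 mm behind it; z points along the fingers, y is the line along which they close (so a half turn about z gives the same grasp; the last joint's range is limited). The gripper opens to 85 mm and grips with 20 to 120 N. Pads are 22 mm wide; open, the fingers measure 114 mm over their backs; the gripper's body (76 mm by 85 mm) begins 54 mm behind the grasp point. The pads swing forward as they close: fully open they stand 13 mm farther back than shut.
Start: joints at [-1.294, 0.591, 0.048, 1.609, -0.033, 0.943, -0.034], TCP at [0.263, 0.676, 0.231] pointing down, gripper open.
Joint ranges: [-2.69, 2.69], [-0.47, 2.24], [-1.27, 1.36], [0.19, 2.51], [-1.53, 4.68], [0.08, 2.07], [-3.09, 3.09]. Speed limits (rad/s): [2.57, 2.57, 3.14, 3.14, 3.14, 3.14, 3.14].

## Interface

Orientations are given as a unit quaternion [x, y, z, w].
In Python, from station import reach, line_to, move_j, grip, wait, inverse_kinematics, read_camera, Unreachable, finish_job, read_time, read_qpos, read_qd, read_joint_efforts, read_tcp_pos, read_orientation, read_ft_force, read_moment, read_opening, read_grasp_force gives the robot as it stands. The module is installed in compiled form; this text tells all that it offers. Calls block until the motion is done:
- reach(position, orientation): joint-space move of the TCP to a pose.
- line_to(position, feed=0.15, attitude=None, f_stop=None): straight line of the TCP; attitude=None keeps the orientation; feed is the mean speed in m/s. With f_stop (N) it stops when the force on the tool has changed by that much, and returns True; else False.
- move_j(angles): joint-space move.
- grip(opening, effort=None): finger opening in m; effort is the grip in N (None keeps the last); returns when the fingers have stopped.
- wait(seconds).
- inverse_kinematics(position, orientation): joint angles nearest the present ones, or None.
- read_camera(name): name is "side" or "top"; returns a dict with "pixels" (480x640x3 uint8, red, green, blue), "K" (3x3 intrinsics, pixels), "D" ([k1, k2, p1, p2, k3] as OpenCV has them; the pictures are not rectified), "pose" (4x4, takes a point from camera to world coordinates). Camera axes: x right, y down, z forward; pixel columns grow to the right and rows downward; lengths in m; the calibration is good to about 2 mm. A picture is of the moment at which its call begins. There is no depth.
A pose or a line that the arm cannot do raises Unreachable and nothing moves.
- finish_job(): hands the job in; it is judged then, once.
Readings, each from a call of its own:
- read_time(): time.
- read_qpos(): joint angles.
- read_qd(): joint speeds.
- read_joint_efforts(): joint torques, N m.
- read_tcp_pos(): TCP position.
- read_orientation(): TCP orientation.
- read_ft_force(): force on the tool from outside, world axes, zero at the start.
- read_moment(): the same for the moment, N m.
- read_opening(): finger opening in m.
- read_grasp_force(): force on a finger pad.
Only numpy, scipy, OpenCV 4.12 (cv2) and the standard library are available. Lean on these libraries where they do the work, as an engineer would, in place of code of your own. Each camera call takes 0.05 s, during which the arm holds its last target. There are 200 camera calls.

## Task

Get the shell warmer going for supper: push its crumb tray fully home, then press the three-dot key so that it stays down and the off key pops up. Hang every taco shell that is on the mat astride one of the warmer's two bars, upright, side by side and not touching one another, and only when all of them hang there turn the warmer down by pressing the one-dot key. Do not knock over or shift the salt shaker, the spice jar or the bowl.

Things in the scene. Friction and masses are not known exactly. Their poses are not given: they have to be found in the camera images.
- warmer: fixed taco-shell warmer: steel housing 230 mm deep (its x), 380 mm wide (its y), 40 mm high, with a dark deck, two bare bars above it, three thin low guard rails (58 mm high) midway between and outside the bars and a black control box 62 mm high on its right-hand (-y) 80 mm. Origin: under its middle, on the worktop; x points away from the robot, y to the left, yaw up to 0.12 rad either way
- bar_front (a point): top of the front bar (nearer the robot), middle of its length: bar 10 mm thick along the warmer's y, straight for 129 mm to either side of here, ends bent down to the deck; its top is 115 mm above the worktop, 73 mm above the deck. Axes as the warmer's. The bars are 100 mm apart; each has room for two shells, about 68 mm to either side of its middle
- bar_back (a point): the same point of the back bar, 100 mm farther from the robot. Beware of the wall cabinets behind and above: fronts at x = 0.62 m (handles out to x = 0.58 m), undersides 0.487 m above the worktop; swing between mat and warmer in close to the robot and keep low near the back
- tray (a joint): how far the crumb tray is out, m: 0 fully home; it slides out along the warmer's +y from its left end, with about 1.5 N of friction, and stays where it is left
- tray_handle (a point): middle of the crumb tray's bar handle (10 mm thick, 80 mm long along the warmer's x, 24 mm above the worktop, standing 27 mm out from the tray's end plate); moves with the tray; its outer side is 5 mm farther along +y
- key_off (a joint): how far the off key is down, m (0 up, about 0.0075 latched, 0.0095 hard stop); latched at the start. Keys in one row along the warmer's x on the control box, from the robot outward: three, two, one dots, off. Interlocked: a key pressed right down (resists by up to 6 N) stays down and the one that was down springs up; half pressed, it lets the other go but springs back itself
- key_off_top (a point): the off key (34 mm front to back, 54 mm wide, one raised bar across), farthest from the robot; this point is the middle of its top face, 78 mm above the worktop while up
- key_1 (a joint): how far the one-dot (keep warm) key is down, m: 0 up, about 0.0075 latched down, 0.0095 at its hard stop
- key_1_top (a point): a white key of the bank (30 mm front to back, 44 mm wide) with one dot raised on it, third from the robot, 45 mm from the off key; this point is the middle of its top face, 78 mm above the worktop while the key is up
- key_2 (a joint): how far the two-dot key is down, m: 0 up, about 0.0075 latched down, 0.0095 at its hard stop
- key_2_top (a point): a white key of the bank (30 mm front to back, 44 mm wide) with two dots raised on it, second from the robot, 42 mm from the one-dot key; not needed; this point is the middle of its top face, 78 mm above the worktop while the key is up
- key_3 (a joint): how far the three-dot (full heat) key is down, m: 0 up, about 0.0075 latched down, 0.0095 at its hard stop
- key_3_top (a point): a white key of the bank (30 mm front to back, 44 mm wide) with three dots raised on it, nearest the robot, 42 mm from the two-dot key; this point is the middle of its top face, 78 mm above the worktop while the key is up
- shell_0: a hard taco shell, at first on the thin grey mat left of the warmer, fold up like a tent, 115 mm long along the fold (its own y), 69 mm high, 4 mm thick, 40 g; its sides are upright and 44 mm apart (36 inside) from 34 to 50 mm above its feet, rounded above, flared below to 67 mm at the feet. Origin: under its middle, level with its feet; z up. None when absent (3 or 4 are present)
- shell_0_fold (a point): middle of the inside of shell_0's fold, 65 mm above its origin; it rests on the bar when the shell hangs
- shell_1: another shell like shell_0
- shell_1_fold (a point): middle of the inside of shell_1's fold, 65 mm above its origin; it rests on the bar when the shell hangs
- shell_2: another shell like shell_0
- shell_2_fold (a point): middle of the inside of shell_2's fold, 65 mm above its origin; it rests on the bar when the shell hangs
- shell_3: another shell like shell_0
- shell_3_fold (a point): middle of the inside of shell_3's fold, 65 mm above its origin; it rests on the bar when the shell hangs
- salt_shaker: glass salt shaker, 44 mm across, 90 mm high, loose; origin under its middle. To be left alone
- spice_jar: spice jar with a red cap, 45 mm across, 106 mm high, loose; origin under its middle. To be left alone
- bowl: blue bowl, 140 mm across, 62 mm high, loose; origin under its middle. To be left alone

How it is judged:
On the way, in this order (a step that is already met when the one before it is completed fails the run):
1. the crumb tray is fully home (within 4 mm) (value of joint tray below 0.004 m), for 0.2 s.
2. the three-dot key is latched down and the off key has popped up, with the tray home (value of joint key_3 above 0.006 m and value of joint key_off below 0.0025 m and value of joint tray below 0.004 m), for 0.3 s.
3. every shell present hangs astride a bar, let go of and touching no other shell, while the three-dot key is still down (((x of shell_0_fold in the frame of bar_front between -0.014 and 0.014 m and y of shell_0_fold in the frame of bar_front between -0.085 and 0.085 m and z of shell_0_fold in the frame of bar_front between -0.007 and 0.007 m) or (x of shell_0_fold in the frame of bar_back between -0.014 and 0.014 m and y of shell_0_fold in the frame of bar_back between -0.085 and 0.085 m and z of shell_0_fold in the frame of bar_back between -0.007 and 0.007 m)) and angle between each of shell_0, shell_1, shell_2, shell_3's own z axis and vertical below 0.35 rad and ((x of shell_1_fold in the frame of bar_front between -0.014 and 0.014 m and y of shell_1_fold in the frame of bar_front between -0.085 and 0.085 m and z of shell_1_fold in the frame of bar_front between -0.007 and 0.007 m) or (x of shell_1_fold in the frame of bar_back between -0.014 and 0.014 m and y of shell_1_fold in the frame of bar_back between -0.085 and 0.085 m and z of shell_1_fold in the frame of bar_back between -0.007 and 0.007 m)) and ((x of shell_2_fold in the frame of bar_front between -0.014 and 0.014 m and y of shell_2_fold in the frame of bar_front between -0.085 and 0.085 m and z of shell_2_fold in the frame of bar_front between -0.007 and 0.007 m) or (x of shell_2_fold in the frame of bar_back between -0.014 and 0.014 m and y of shell_2_fold in the frame of bar_back between -0.085 and 0.085 m and z of shell_2_fold in the frame of bar_back between -0.007 and 0.007 m)) and ((x of shell_3_fold in the frame of bar_front between -0.014 and 0.014 m and y of shell_3_fold in the frame of bar_front between -0.085 and 0.085 m and z of shell_3_fold in the frame of bar_front between -0.007 and 0.007 m) or (x of shell_3_fold in the frame of bar_back between -0.014 and 0.014 m and y of shell_3_fold in the frame of bar_back between -0.085 and 0.085 m and z of shell_3_fold in the frame of bar_back between -0.007 and 0.007 m)) and contact force between shell_0 and shell_1 below 0.05 N and contact force between each of shell_0, shell_1 and shell_2 below 0.05 N and contact force between each of shell_0, shell_1, shell_2 and shell_3 below 0.05 N and contact force between the fingers and shell_0 below 0.1 N and contact force between the fingers and shell_1 below 0.1 N and contact force between the fingers and shell_2 below 0.1 N and contact force between the fingers and shell_3 below 0.1 N and value of joint key_3 above 0.006 m), for 0.3 s.
4. the one-dot key is latched down and the three-dot key has popped up (value of joint key_1 above 0.006 m and value of joint key_3 below 0.0025 m), for 0.3 s.
At the end, for the whole second after the job is handed in: every shell present hangs at rest, let go, astride a bar: fold within 14 mm sideways and 7 mm in height of the bar's top, middle within 85 mm of the bar's middle, tilt under 0.35 rad, touching no other shell; one-dot key latched down, the other three up, crumb tray home within 4 mm (all of step 4 and ((x of shell_0_fold in the frame of bar_front between -0.014 and 0.014 m and y of shell_0_fold in the frame of bar_front between -0.085 and 0.085 m and z of shell_0_fold in the frame of bar_front between -0.007 and 0.007 m) or (x of shell_0_fold in the frame of bar_back between -0.014 and 0.014 m and y of shell_0_fold in the frame of bar_back between -0.085 and 0.085 m and z of shell_0_fold in the frame of bar_back between -0.007 and 0.007 m)) and angle between each of shell_0, shell_1, shell_2, shell_3's own z axis and vertical below 0.35 rad and ((x of shell_1_fold in the frame of bar_front between -0.014 and 0.014 m and y of shell_1_fold in the frame of bar_front between -0.085 and 0.085 m and z of shell_1_fold in the frame of bar_front between -0.007 and 0.007 m) or (x of shell_1_fold in the frame of bar_back between -0.014 and 0.014 m and y of shell_1_fold in the frame of bar_back between -0.085 and 0.085 m and z of shell_1_fold in the frame of bar_back between -0.007 and 0.007 m)) and ((x of shell_2_fold in the frame of bar_front between -0.014 and 0.014 m and y of shell_2_fold in the frame of bar_front between -0.085 and 0.085 m and z of shell_2_fold in the frame of bar_front between -0.007 and 0.007 m) or (x of shell_2_fold in the frame of bar_back between -0.014 and 0.014 m and y of shell_2_fold in the frame of bar_back between -0.085 and 0.085 m and z of shell_2_fold in the frame of bar_back between -0.007 and 0.007 m)) and ((x of shell_3_fold in the frame of bar_front between -0.014 and 0.014 m and y of shell_3_fold in the frame of bar_front between -0.085 and 0.085 m and z of shell_3_fold in the frame of bar_front between -0.007 and 0.007 m) or (x of shell_3_fold in the frame of bar_back between -0.014 and 0.014 m and y of shell_3_fold in the frame of bar_back between -0.085 and 0.085 m and z of shell_3_fold in the frame of bar_back between -0.007 and 0.007 m)) and contact force between shell_0 and shell_1 below 0.05 N and contact force between each of shell_0, shell_1 and shell_2 below 0.05 N and contact force between each of shell_0, shell_1, shell_2 and shell_3 below 0.05 N and contact force between the fingers and shell_0 below 0.1 N and contact force between the fingers and shell_1 below 0.1 N and contact force between the fingers and shell_2 below 0.1 N and contact force between the fingers and shell_3 below 0.1 N and linear speed of each of shell_0, shell_1, shell_2, shell_3 below 0.03 m/s and value of joint each of key_off, key_2 below 0.0025 m and value of joint tray below 0.004 m).
It fails at once if the salt shaker is shifted by more than 3 cm (distance of salt_shaker from where it was at the start of the episode above 0.03 m).
It fails at once if the spice jar is shifted by more than 3 cm (distance of spice_jar from where it was at the start of the episode above 0.03 m).
It fails at once if the bowl is shifted by more than 3 cm (distance of bowl from where it was at the start of the episode above 0.03 m).
Of shell_0, shell_1, shell_2, shell_3 only 3 to 4 are there at a start; the rules pass over those that are not, and their reading is None.
At some moment in a run one of shell_0, shell_1, shell_2, shell_3 may be knocked a few centimetres aside while the robot is not near it.
It also fails if it takes over 208 s, if anything falls off the work surface, if the arm or the gripper's body presses on something with over 40 N, if the wrist force passes 120 N, or if a joint passes its speed limit or range.

## Working session

There is one attempt and no reset: what is moved stays moved. The work goes in short steps, each a Python script; the robot and the scene stay as the last script left them, time stands still between calls to the robot, and variables do not carry over. Pictures are saved under pics/ and viewed, at most 14 in all, crops included, and the job is handed in when it is done.

```bash
mkdir -p pics; python3 - <<'E'
from station import *
import cv2,numpy as np
for n in("side","top"):
    c=read_camera(n); cv2.imwrite(f"pics/{n}0.png",c["pixels"][:,:,::-1]); print(n,c["K"],c["D"],np.round(c["pose"],3))
print(read_time(),read_orientation(),read_opening())
E
```

```text
side [[541.73889888   0.         322.72269681]
 [  0.         541.73889888 236.81188926]
 [  0.           0.           1.        ]] [-0.03952556  0.          0.          0.          0.        ] [[ 0.968 -0.161  0.192  0.253]
 [-0.25  -0.636  0.73  -1.02 ]
 [ 0.005 -0.755 -0.656  0.952]
 [ 0.     0.     0.     1.   ]]
top [[508.99558712   0.         313.49757381]
 [  0.         508.99558712 240.39402741]
 [  0.           0.           1.        ]] [-0.0751435  0.         0.         0.         0.       ] [[ 0.068 -0.977  0.203  0.238]
 [-0.998 -0.068  0.008 -0.088]
 [ 0.006 -0.203 -0.979  1.392]
 [ 0.     0.     0.     1.   ]]
0.1 [ 1.84281272e-01  9.82873051e-01 -9.80151008e-04 -1.32760665e-04] 0.08535612114592553
```

View pics/side0.png

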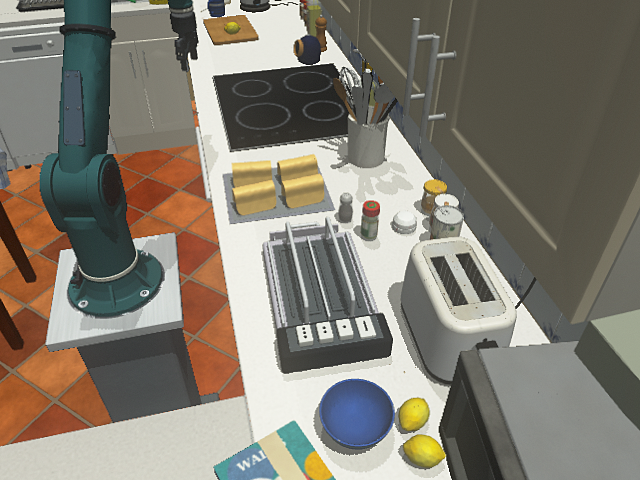

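View pics/top0.png

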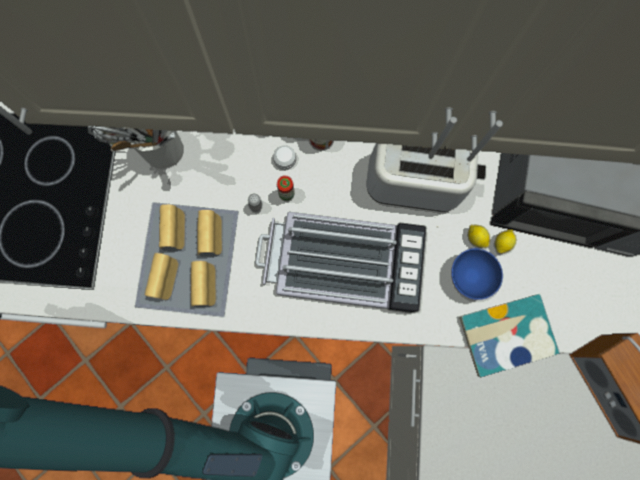

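```bash
cat > h.py <<'E'
from station import *
import cv2,numpy as np
from scipy.spatial.transform import Rotation as R
def ray(c,uv):
    p=cv2.undistortPoints(np.array(uv,float).reshape(-1,1,2),c["K"],np.array(c["D"]))[:,0]
    d=np.c_[p,np.ones(len(p))]@c["pose"][:3,:3].T
    return c["pose"][:3,3],d
def onz(c,uv,z):
    o,d=ray(c,uv); return o+d*((z-o[2])/d[:,2])[:,None]
def proj(c,P):
    T=np.linalg.inv(c["pose"]); r,_=cv2.Rodrigues(T[:3,:3])
    return cv2.projectPoints(np.array(P,float).reshape(-1,1,3),r,T[:3,3],c["K"],np.array(c["D"]))[0][:,0]
def blobs(c,mask,amin,roi=None):
    if roi: 
        m=np.zeros_like(mask); x0,y0,x1,y1=roi; m[y0:y1,x0:x1]=mask[y0:y1,x0:x1]; mask=m
    cs,_=cv2.findContours(mask,cv2.RETR_EXTERNAL,cv2.CHAIN_APPROX_NONE)
    return [k for k in cs if cv2.contourArea(k)>amin]
def hsv(c): return cv2.cvtColor(c["pixels"],cv2.COLOR_RGB2HSV)
def yellow(c): return cv2.inRange(hsv(c),(12,60,90),(30,255,255))
def down(yaw): # tool z down, tool y axis at world angle yaw (mod pi)
    y=np.array([np.cos(yaw),np.sin(yaw),0]); z=np.array([0,0,-1.]); x=np.cross(y,z)
    return R.from_matrix(np.c_[x,y,z]).as_quat()
E
python3 - <<'E'
from h import *
np.set_printoptions(suppress=True,precision=4)
T=read_camera("top");S=read_camera("side")
for n,c,rk,ry in(("top",T,(396,225,424,300),(140,195,235,315)),("side",S,(285,310,385,348),(215,145,335,225))):
    w=cv2.inRange(hsv(c),(0,0,150),(180,60,255))
    for k in blobs(c,w,40,rk):
        m=cv2.moments(k);u=[m["m10"]/m["m00"],m["m01"]/m["m00"]]
        print(n,"key",np.round(u,1),cv2.contourArea(k),onz(c,[u],.078)[0])
    for k in blobs(c,yellow(c),100,ry):
        r=cv2.minAreaRect(k); b=cv2.boxPoints(r); print(n,"shell",np.round(r[0],1),np.round(r[1],1),r[2],cv2.contourArea(k)); print(onz(c,b,.0).round(3).tolist())
a=T["pixels"][185:325,120:440,::-1]; cv2.imwrite("pics/tc.png",cv2.resize(a,(800,350),interpolation=cv2.INTER_CUBIC))
a=S["pixels"][140:380,200:400,::-1]; cv2.imwrite("pics/sc.png",cv2.resize(a,(500,600),interpolation=cv2.INTER_CUBIC))
E
```

```text
top key [407.5 288.6] 162.0 [ 0.4002 -0.3293  0.078 ]
top key [409.  272.6] 163.5 [ 0.4423 -0.3317  0.078 ]
top key [410.3 257.1] 156.0 [ 0.4839 -0.334   0.078 ]
top key [411.3 241. ] 216.5 [ 0.5271 -0.3354  0.078 ]
top shell [203. 283.] [44. 24.] 90.0 988.5
[[0.445, 0.259, 0.0], [0.45, 0.192, 0.0], [0.329, 0.18, 0.0], [0.324, 0.245, 0.0]]
top shell [161.7 276.2] [26.1 45.3] 13.495734214782715 1056.5
[[0.341, 0.379, 0.0], [0.465, 0.366, 0.0], [0.453, 0.292, 0.0], [0.329, 0.307, 0.0]]
top shell [209. 232.] [44. 24.] 90.0 959.5
[[0.592, 0.259, 0.0], [0.597, 0.191, 0.0], [0.471, 0.178, 0.0], [0.466, 0.245, 0.0]]
top shell [171.5 226. ] [44. 25.] 90.0 971.5
[[0.602, 0.37, 0.0], [0.607, 0.299, 0.0], [0.48, 0.283, 0.0], [0.475, 0.354, 0.0]]
side key [304.1 333.4] 214.0 [ 0.3966 -0.3298  0.078 ]
side key [324.2 330.3] 211.0 [ 0.4385 -0.3322  0.078 ]
side key [344.1 327.3] 205.5 [ 0.4804 -0.3347  0.078 ]
side key [365.1 326.5] 290.0 [ 0.523  -0.3434  0.078 ]
side shell [253.  186.9] [52.5 42.5] 83.6598129272461 1955.0
[[0.332, 0.456, 0.0], [0.467, 0.45, 0.0], [0.434, 0.18, 0.0], [0.316, 0.188, 0.0]]
side shell [301.2 180.9] [49.1 43. ] 78.31063079833984 1841.0
[[0.477, 0.432, 0.0], [0.62, 0.449, 0.0], [0.585, 0.191, 0.0], [0.458, 0.18, 0.0]]
```

View pics/tc.png

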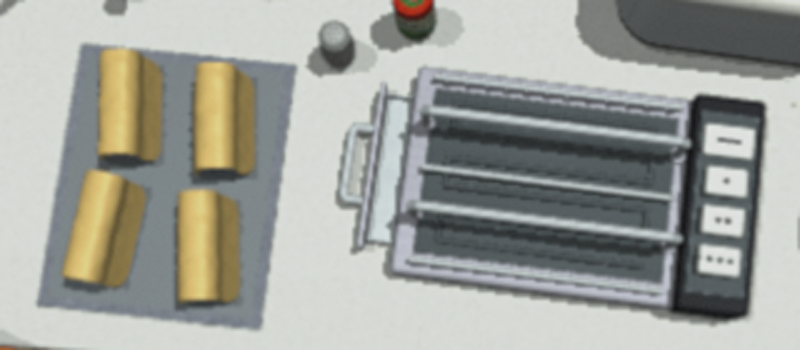

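View pics/sc.png

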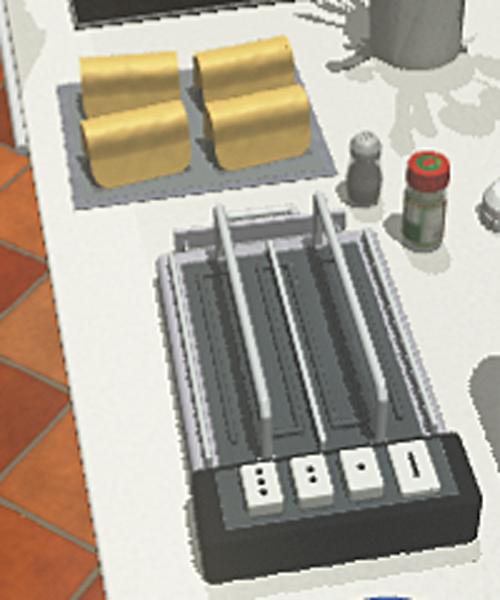

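```bash
python3 - <<'E'
from h import *
np.set_printoptions(suppress=True,precision=4)
T=read_camera("top");S=read_camera("side")
print(onz(T,[(285.2,268.2),(392,280.2),(291.2,232.2),(395.2,243)],.112))
print(onz(S,[(288,222.8),(306.4,304),(328,218),(352.8,296.8)],.112))
# bar lines in top: bright peak per column / side: per row
g=cv2.GaussianBlur(cv2.cvtColor(T["pixels"],cv2.COLOR_RGB2GRAY),(0,0),.8).astype(float)
def sub(v,i):
    w=np.clip(v[i-3:i+4]-np.sort(v[i-3:i+4])[1],0,None); return i+(w*np.arange(-3,4)).sum()/w.sum()
for (a,b) in(((285.2,268.2),(392,280.2)),((291.2,232.2),(395.2,243))):
    P=[]
    for u in range(300,382):
        v=a[1]+(u-a[0])*(b[1]-a[1])/(b[0]-a[0]); r=int(round(v)); i=r-3+np.argmax(g[r-3:r+4,u]); P.append((u,sub(g[:,u],i)))
    X=onz(T,P,.112); f=np.polyfit(X[:,1],X[:,0],1); print("T x at y=-.1",np.polyval(f,-.1),"yaw",-np.arctan(f[0]),np.std(X[:,0]-np.polyval(f,X[:,1])))
g=cv2.GaussianBlur(cv2.cvtColor(S["pixels"],cv2.COLOR_RGB2GRAY),(0,0),.8).astype(float)
for (a,b) in(((288,222.8),(306.4,304)),((328,218),(352.8,296.8))):
    P=[]
    for v in range(240,292):
        u=a[0]+(v-a[1])*(b[0]-a[0])/(b[1]-a[1]); r=int(round(u)); i=r-3+np.argmax(g[v,r-3:r+4]); P.append((sub(g[v],i),v))
    X=onz(S,P,.112); f=np.polyfit(X[:,1],X[:,0],1); print("S x at y=-.1",np.polyval(f,-.1),"yaw",-np.arctan(f[0]),np.std(X[:,0]-np.polyval(f,X[:,1])))
# handle & housing corners in top crop
c=lambda p:(120+p[0]/2.5,185+p[1]/2.5)
print("handle",onz(T,[c((346,160)),c((354,128)),c((346,198))],.024))
print("housing L",onz(T,[c((424,67)),c((392,272))],.040), "box R",onz(T,[c((765,103)),c((748,316)),c((694,95)),c((676,310))],.062))
print("salt,jar",onz(T,[c((335,38)),c((413,10))],.09))
# shell top plates: brighter half
E
```

```text
[[ 0.4269 -0.0105  0.112 ]
 [ 0.4148 -0.2829  0.112 ]
 [ 0.5213 -0.0185  0.112 ]
 [ 0.5116 -0.2875  0.112 ]]
[[ 0.4299 -0.015   0.112 ]
 [ 0.4131 -0.2828  0.112 ]
 [ 0.5291 -0.0209  0.112 ]
 [ 0.512  -0.2871  0.112 ]]
T x at y=-.1 0.4271495676971406 yaw -0.05825859806568094 8.500243388021935e-05
T x at y=-.1 0.5269324967375821 yaw -0.058772509124361376 0.00015689542740472435
S x at y=-.1 0.4241228515906691 yaw -0.061084646319845046 0.00044605061374168765
S x at y=-.1 0.5236519878648431 yaw -0.05718246147655955 0.0001092492438643859
handle [[0.4876 0.0722 0.024 ]
 [0.5239 0.0667 0.024 ]
 [0.4457 0.0685 0.024 ]]
housing L [[ 0.5942 -0.0057  0.04  ]
 [ 0.3674  0.0107  0.04  ]] box R [[ 0.5743 -0.377   0.062 ]
 [ 0.3446 -0.3649  0.062 ]
 [ 0.5777 -0.2998  0.062 ]
 [ 0.3459 -0.2893  0.062 ]]
salt,jar [[0.6063 0.0881 0.09  ]
 [0.643  0.0079 0.09  ]]
```

```bash
cat >> h.py <<'E'
WY=-0.058
EX=np.array([np.cos(WY),np.sin(WY)]); EY=np.array([-np.sin(WY),np.cos(WY)])
BF=np.array([.4228,-.148]); BB=BF+.1*EX
K3=np.array([.3982,-.3295]); K1=np.array([.4820,-.3343])
def shells(c,roi=(100,170,250,330)):
    out=[]
    for k in blobs(c,yellow(c),400,roi):
        m=np.zeros(c["pixels"].shape[:2],np.uint8); cv2.drawContours(m,[k],-1,255,-1)
        vs=np.where(m.any(1))[0]; n=len(vs); mid=vs[n//4:n-n//4]
        L=onz(c,[(np.where(m[v])[0][0]-.5,v) for v in mid],.05)
        Rr=onz(c,[(np.where(m[v])[0][-1]+.5,v) for v in mid],.002)
        fl=np.polyfit(L[:,0],L[:,1],1); fr=np.polyfit(Rr[:,0],Rr[:,1],1); psi=np.arctan(fl[0])
        rows=[vs[0]-.5,vs[-1]+.5]; us=[np.where(m[vs[0]])[0].mean(),np.where(m[vs[-1]])[0].mean()]
        xf=onz(c,[(us[0],rows[0])],.064)[0,0]; xn=onz(c,[(us[1],rows[1])],.01)[0,0]
        x=(xf+xn)/2; yl=np.polyval(fl,x)-.022/np.cos(psi); yr=np.polyval(fr,x)+.0335/np.cos(psi)
        out.append(dict(x=x,y=(yl+yr)/2,psi=psi,len=xf-xn,dy=yl-yr,psir=np.arctan(fr[0])))
    return out
def show(ss):
    for s in ss: print({k:round(float(v),3) for k,v in s.items()})
E
python3 - <<'E'
from h import *
show(shells(read_camera("top")))
q=down(WY); h=np.array([.485,.071]); a=h+.05*EY
print(a)
grip(0.0,20)
reach([*a,.16],q); line_to([*a,.013],feed=.12)
print("approach",read_tcp_pos(),read_ft_force())
e=h-.075*EY
st=line_to([*e,.013],feed=.03,f_stop=12); print(st,read_tcp_pos(),read_ft_force(),read_time())
c=read_camera("top");S=read_camera("side")
a=c["pixels"][185:325,220:440,::-1]; a=cv2.resize(a,(660,420),interpolation=cv2.INTER_CUBIC); cv2.imwrite("pics/tray.png",a)
E
```

```text
{'x': 0.381, 'y': 0.219, 'psi': 0.114, 'len': 0.115, 'dy': 0.001, 'psir': 0.149}
{'x': 0.393, 'y': 0.333, 'psi': -0.113, 'len': 0.119, 'dy': 0.002, 'psir': -0.106}
{'x': 0.523, 'y': 0.217, 'psi': 0.086, 'len': 0.112, 'dy': 0.004, 'psir': 0.106}
{'x': 0.532, 'y': 0.323, 'psi': 0.07, 'len': 0.112, 'dy': 0.003, 'psir': 0.11}
[0.48789837 0.12091592]
approach [0.48830761 0.12102428 0.01350705] [-0.17753682 -0.04770337  0.31533837]
True [0.4841265  0.05679812 0.01287372] [-0.30911703  1.04671501  0.74535457] 6.9
```

View pics/tray.png

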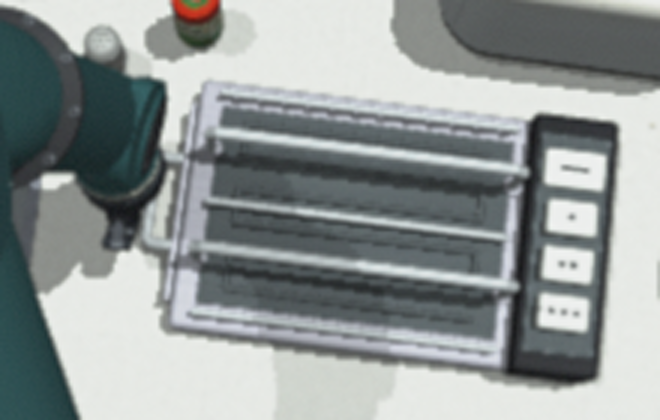

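```bash
cat >> h.py <<'E'
def press(k):
    q=down(WY+np.pi/2)
    line_to([*k,.15],feed=.3,attitude=q)
    line_to([*k,.084],feed=.1)
    st=line_to([*k,.060],feed=.02,f_stop=18); print("press",st,read_tcp_pos(),read_ft_force())
    wait(.2); line_to([*k,.15],feed=.15)
E
python3 - <<'E'
from h import *
p=np.array(read_tcp_pos())[:2]
e=p-.02*EY
print(line_to([*e,.013],feed=.02,f_stop=20),read_tcp_pos(),read_ft_force()); wait(.3)
p=np.array(read_tcp_pos())[:2]; b=p+.03*EY
line_to([*b,.013],feed=.1); line_to([*b,.17],feed=.2)
line_to([.50,-.1,.17],feed=.3)
press(K3); print(read_time())
T=read_camera("top");S=read_camera("side")
a=cv2.resize(T["pixels"][185:325,220:440,::-1],(440,280),interpolation=cv2.INTER_CUBIC)
b=cv2.resize(S["pixels"][190:380,250:400,::-1],(355,450),interpolation=cv2.INTER_CUBIC)
o=np.zeros((450,800,3),np.uint8); o[:280,:440]=a;o[:,441:796]=b; cv2.imwrite("pics/k3.png",o)
show(shells(T))
E
```

```text
True [0.48379267 0.05694059 0.01266426] [0.16588656 1.65006019 0.69449153]
press True [ 0.39853881 -0.32984508  0.06837931] [-1.50798405 -0.05336265 10.78935211]
14.2833
{'x': 0.382, 'y': 0.219, 'psi': 0.114, 'len': 0.117, 'dy': 0.001, 'psir': 0.152}
{'x': 0.393, 'y': 0.333, 'psi': -0.105, 'len': 0.119, 'dy': 0.002, 'psir': -0.109}
{'x': 0.524, 'y': 0.286, 'psi': 0.089, 'len': 0.13, 'dy': 0.074, 'psir': 0.14}
```

View pics/k3.png

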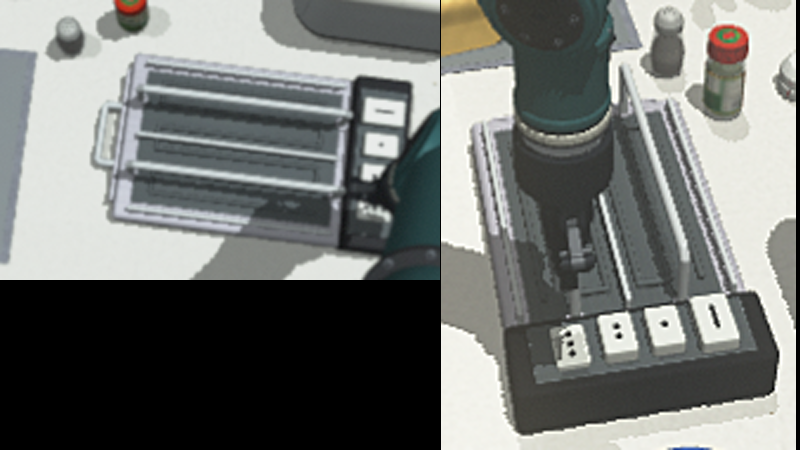

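```bash
python3 - <<'E'
from h import *
T=read_camera("top");S=read_camera("side")
a=cv2.resize(T["pixels"][185:325,120:260,::-1],(420,420),interpolation=cv2.INTER_CUBIC)
b=cv2.resize(S["pixels"][140:260,210:340,::-1],(379,350),interpolation=cv2.INTER_CUBIC)
o=np.zeros((420,800,3),np.uint8); o[:,:420]=a;o[:350,421:800]=b; cv2.imwrite("pics/m1.png",o)
E
```

```text
(no output)
```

View pics/m1.png

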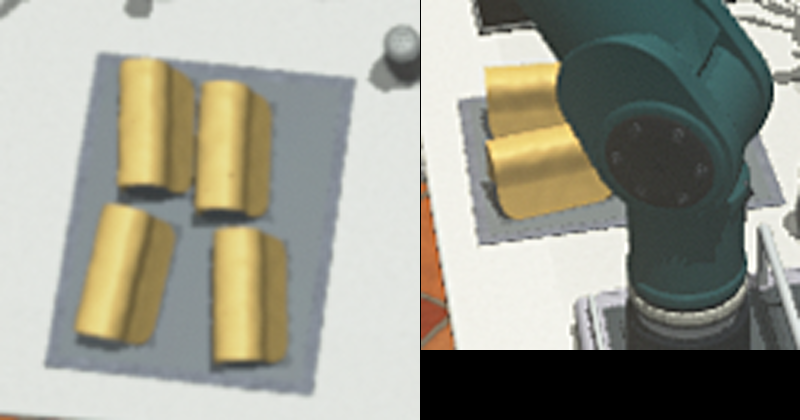

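```bash
cat >> h.py <<'E'
VIA=[.47,.03,.18]
def pick(s,op=.08,z=.021,off=0.):
    q=down(s["psi"]+np.pi/2); n=np.array([-np.sin(s["psi"]),np.cos(s["psi"])])
    p=np.array([s["x"],s["y"]])+off*n
    grip(op,20)
    line_to(VIA,feed=.35,attitude=q)
    line_to([*p,.18],feed=.3); line_to([*p,.10],feed=.2)
    st=line_to([*p,z],feed=.06,f_stop=8)
    print("down",st,np.round(read_tcp_pos(),4))
    grip(0.0,25); print("grip",read_opening(),read_grasp_force())
    line_to([*p,.18],feed=.15); print("lifted",read_opening(),np.round(read_ft_force(),2))
def place(b,side):
    t=b+.068*side*EY
    q=down(WY); line_to(VIA,feed=.25,attitude=q)
    line_to([*t,.17],feed=.2); line_to([*t,.085],feed=.1)
    st=line_to([*t,.062],feed=.02,f_stop=3); z=read_tcp_pos()[2]; print("place",st,np.round(read_tcp_pos(),4),np.round(read_ft_force(),2))
    grip(.064); wait(.3)
    line_to([*t,.18],feed=.12); print(read_time())
def pic(name,arm=True):
    T=read_camera("top");S=read_camera("side")
    a=cv2.resize(T["pixels"][190:320,120:440,::-1],(800,325),interpolation=cv2.INTER_CUBIC)
    b=cv2.resize(S["pixels"][140:380,210:410,::-1],(225,270),interpolation=cv2.INTER_CUBIC)
    c=cv2.resize(S["pixels"][215:315,270:390,::-1],(324,270),interpolation=cv2.INTER_CUBIC)
    o=np.zeros((600,800,3),np.uint8); o[:325]=a;o[330:,:225]=b;o[330:,230:554]=c; cv2.imwrite(f"pics/{name}.png",o)
    s=shells(T); show(s); return s
E
python3 - <<'E'
from h import *
s=[s for s in shells(read_camera("top")) if s["x"]<.45 and s["y"]<.28][0]; show([s])
pick(s); place(BB,-1); line_to([.47,-.13,.2]); pic("p1")
E
```

```text
{'x': 0.382, 'y': 0.219, 'psi': 0.114, 'len': 0.117, 'dy': 0.001, 'psir': 0.146}
down False [0.3825 0.2193 0.0213]
grip 0.051070746842350336 24.550125401001424
lifted 0.050625774899624804 [ 0.59  0.02 -0.51]
place True [ 0.5185 -0.2217  0.0701] [ 0.03 -0.01  4.18]
27.6583
{'x': 0.393, 'y': 0.333, 'psi': -0.113, 'len': 0.119, 'dy': 0.002, 'psir': -0.109}
{'x': 0.524, 'y': 0.286, 'psi': 0.089, 'len': 0.13, 'dy': 0.074, 'psir': 0.14}
```

View pics/p1.png

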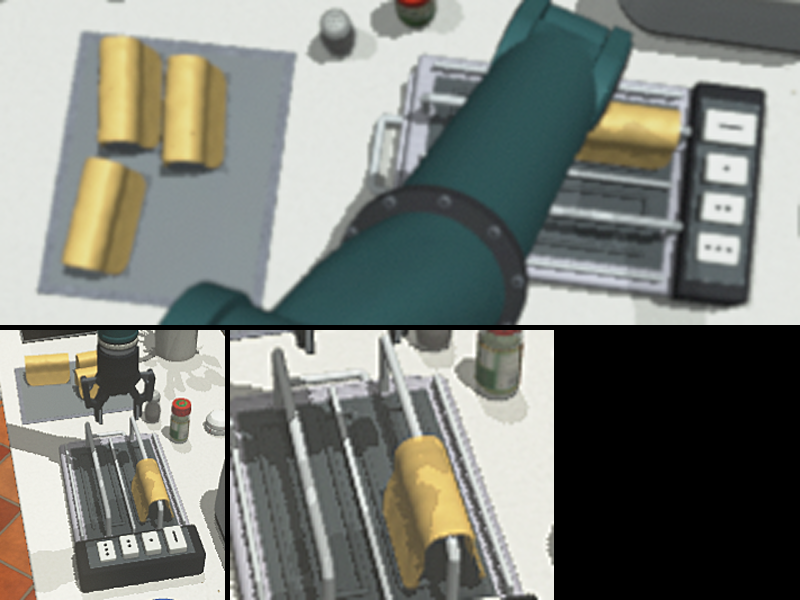

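```bash
python3 - <<'E'
from h import *
s=[s for s in shells(read_camera("top")) if s["x"]<.45][0]; show([s])
pick(s,z=.027); place(BB,1); line_to([.47,-.15,.2]); pic("p2")
T=read_camera("top"); k=blobs(T,yellow(T),400,(100,170,250,330))
for b in k: print(len(b),cv2.boundingRect(b))
E
```

```text
{'x': 0.393, 'y': 0.333, 'psi': -0.105, 'len': 0.119, 'dy': 0.002, 'psir': -0.109}
down False [0.3928 0.3335 0.0273]
grip 0.047148148028594315 24.5352914580144
lifted 0.04708521382298727 [-0.04 -0.18 -0.43]
place True [ 0.5266 -0.0859  0.0762] [-1.34 -0.71  5.6 ]
41.0417
{'x': 0.524, 'y': 0.286, 'psi': 0.089, 'len': 0.13, 'dy': 0.074, 'psir': 0.14}
211 (159, 204, 51, 53)
```

View pics/p2.png

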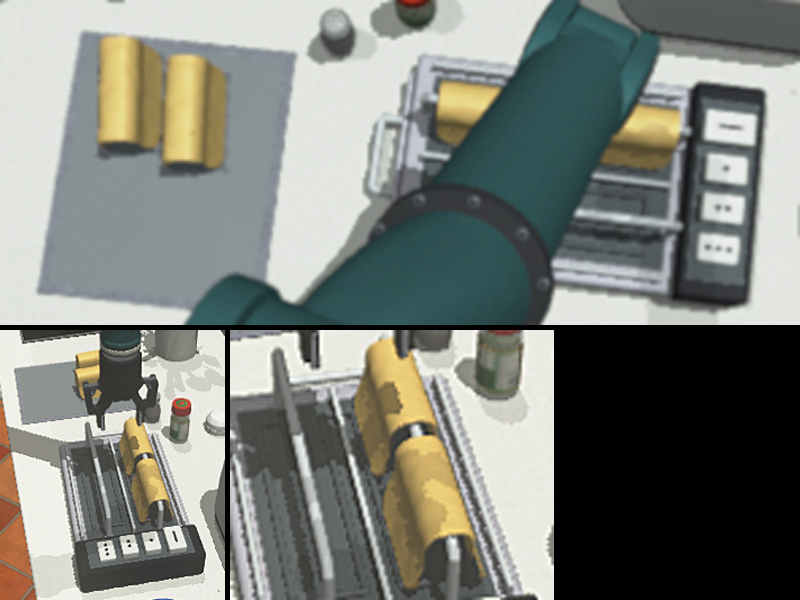

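```bash
python3 - <<'E'
from h import *
T=read_camera("top"); m=yellow(T); 
n=T.copy(); p=T["pixels"].copy(); p[:,:186]=0; n["pixels"]=p; s=shells(n)[0]; show([s])
n=T.copy(); p=T["pixels"].copy(); p[:,184:]=0; n["pixels"]=p; show(shells(n))
assert abs(s["y"]-.249)<.008 and abs(s["psi"])<.25
s["y"]=(s["y"]+.249)/2
pick(s,op=.063,z=.028,off=-.003); place(BF,-1); line_to([.47,-.15,.2]); pic("p3")
E
```

```text
{'x': 0.515, 'y': 0.249, 'psi': 0.12, 'len': 0.112, 'dy': 0.0, 'psir': 0.11}
{'x': 0.531, 'y': 0.324, 'psi': 0.074, 'len': 0.115, 'dy': 0.0, 'psir': 0.121}
down False [0.5155 0.2459 0.0284]
grip 0.04655260880766048 24.66419999487698
lifted 0.046547740746815405 [-0.51  0.13 -0.81]
place True [ 0.4192 -0.2159  0.0786] [-0.25 -0.4   3.15]
54.7833
{'x': 0.531, 'y': 0.323, 'psi': 0.074, 'len': 0.115, 'dy': 0.003, 'psir': 0.102}
```

View pics/p3.png

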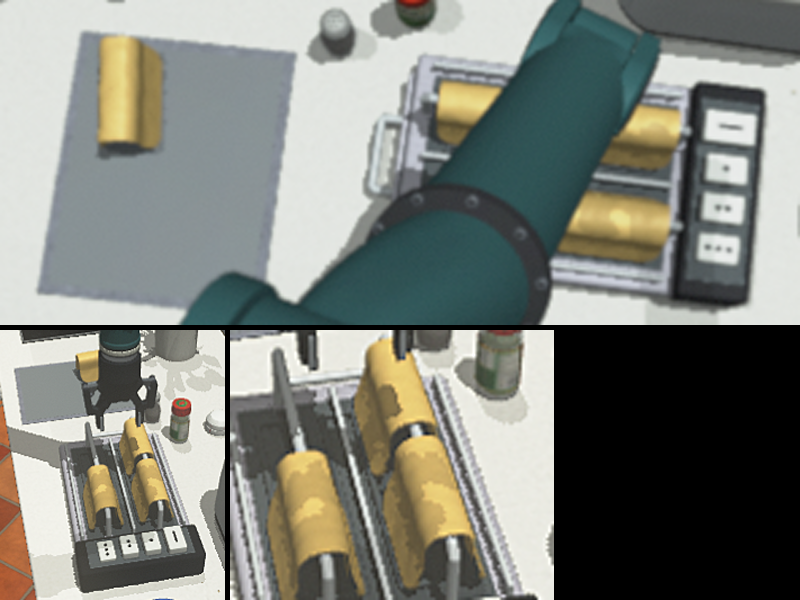

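```bash
python3 - <<'E'
from h import *
s=shells(read_camera("top"))[0]; pick(s,z=.028); place(BF,1); wait(.4)
line_to([.47,-.15,.2],feed=.2); grip(0.0); 
q=down(WY+np.pi/2); line_to([.44,-.36,.2],feed=.3,attitude=q); pic("p4"); print(read_time())
E
```

```text
down False [0.5313 0.323  0.0284]
grip 0.046623434174451625 24.682722974102944
lifted 0.046486315164158076 [ 0.28  0.58 -0.99]
place True [ 0.4269 -0.0802  0.0777] [-0.43 -0.09  2.17]
68.2083
71.625
```

View pics/p4.png

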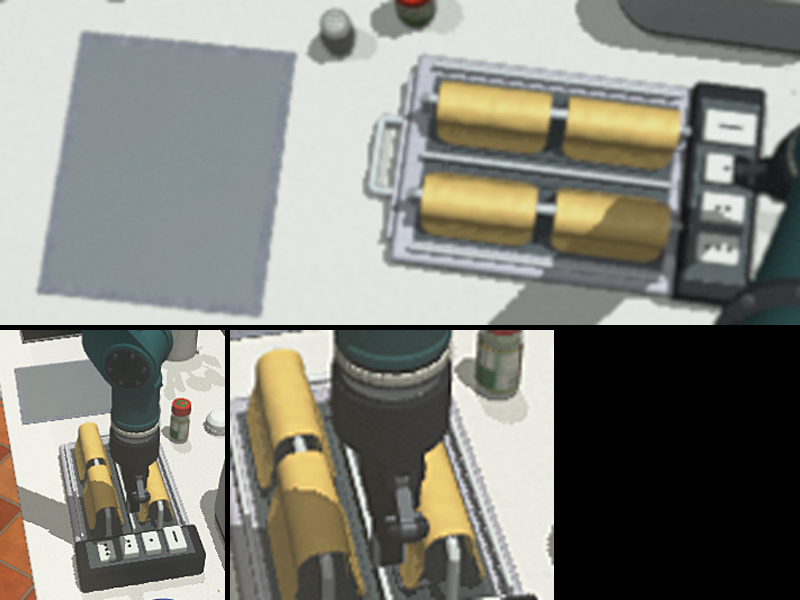

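```bash
python3 - <<'E'
from h import *
press(K1); line_to([.44,-.36,.2],feed=.2); grip(.05); q=down(WY)
line_to([.5,-.42,.25],feed=.2); wait(.5); pic("p5")
S=read_camera("side"); cv2.imwrite("pics/p5s.png",cv2.resize(S["pixels"][215:385,260:420,::-1],(560,595),interpolation=cv2.INTER_CUBIC)); print(read_time())
E
```

```text
press True [ 0.48249711 -0.33465047  0.0684656 ] [-0.19883419  1.05870509  7.93677181]
76.875
```

View pics/p5.png

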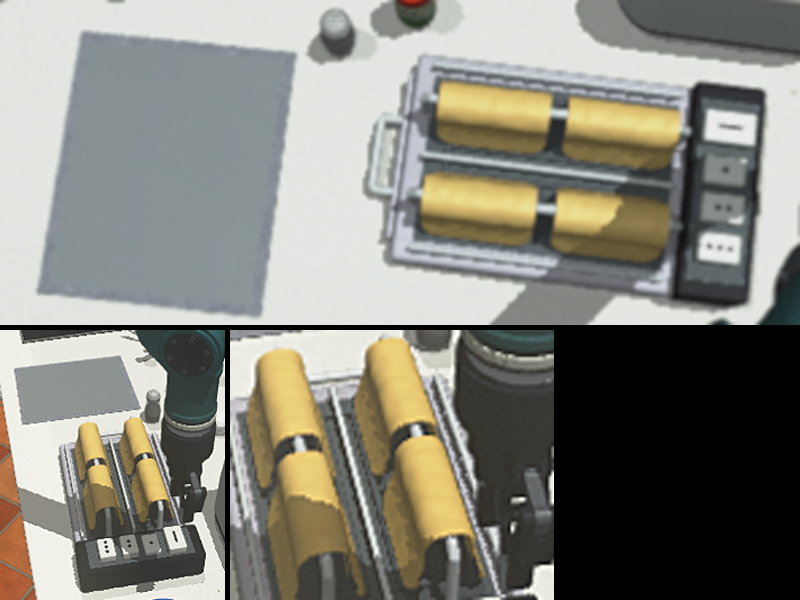

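View pics/p5s.png

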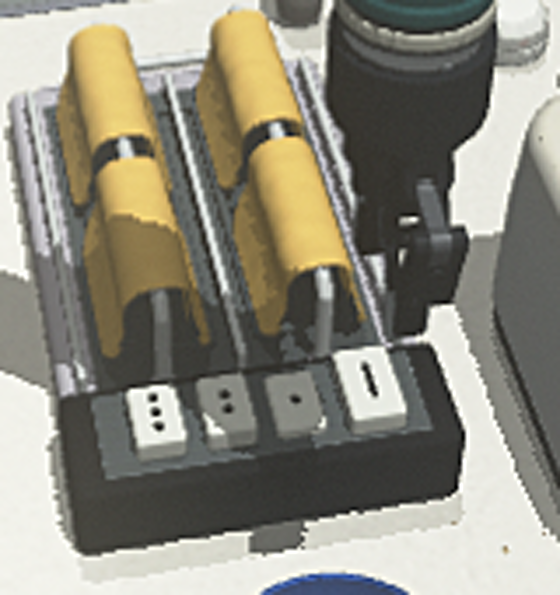

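```bash
python3 -c "
from station import *
print(finish_job())"
```

```text
the job is handed in; nothing more can be done
None
```

I handed the job in after about 77 s; the hand-in returned no verdict. The last pictures and contact readings show the crumb tray home, all four shells hanging apart on the two bars, the one-dot key pressed to its stop with the three-dot and off keys up, and the shaker and jar were never touched; I did not re-measure the bowl.

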